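# Even out two meal orders on the portion balance

### The arm

A 6-joint arm with a two-finger parallel gripper is mounted at the origin on the work surface. World frame = base frame: x ahead of the robot, y to its left, z up, the work surface at z = 0. Lengths are in mm, angles in rad, forces in N, time in s.
With the tool pointing down it reaches from about 350 to 775 mm from the base axis. Payload 7.3 kg.
Tool frame: the origin (TCP) lies at the very end of the fingers, on their centre line; the grasp point (between the pads) lies bot.grip_point_offset behind it (bot.grip_point_offset is the distance from the TCP to the grasp point, in mm); z points along the fingers, y is the line along which they close (so a half turn about z gives the same grasp; the last joint's range is limited). The gripper opens to 92 mm and grips with 3 to 60 N. Pads are 19 mm wide; open, the fingers measure 130 mm over their backs; the gripper's body (75 mm by 190 mm) begins 47 mm behind the grasp point.
Start: joints at [1.081, 0.342, 1.524, -0, 1.275, -0.146], TCP at [176.946, 494.302, 226.741] pointing down, gripper open.
Joint ranges: [-2.53, 2.53], [-0.77, 2.02], [0.04, 2.7], [-1, 4.14], [0.28, 2.66], [-3.11, 3.11]. Speed limits (rad/s): [2.57, 2.57, 3.14, 3.14, 3.14, 3.14].

### API

Orientations are given as [roll, pitch, yaw] about the fixed x, y, z axes, in that order (R = Rz(yaw) Ry(pitch) Rx(roll)).
In Python, from plant import bot gives the robot as it stands. The module is installed in compiled form; this text tells all that it offers.
- The arm moves only by the tool carry_out, never from a script. Its argument "plan" is a list of rows, each an object of numbers: "tx", "ty", "tz": the shift along the world's x, y, z in mm; "rx", "ry", "rz": the turn, a rotation vector about the world's x, y, z in rad. A call has 1 to 12 rows; each row shifts and turns the commanded pose from where the row before left it; what a row does not reach is not made up. A row lasts 1/10 s, in which the tool goes at most 50 mm and 8.59 degrees, less where a joint would pass 70% of its speed; a pose out of reach is approached as far as the arm can. A call with a gripper value outside its range is refused whole. "gripper" is the closure, from 0 (fully open) to 1 (shut), set as the call begins (left out, the last holds). The fingers move at their own pace and stop on an object; the grip force is fixed at half the most. Time passes only in rows, so rows that do not move let the fingers close. It gives the time, the measured TCP pose, the force, the opening and the grip force at its end, in the units of the state.
- bot.get_obs(): the state, without advancing time (a new reading comes with each control period).
- bot.capture(name): name is "scene" or "top" or "wrist"; returns the picture (400x640x3 uint8, red, green, blue); there is no depth.
- bot.camera_model(name): a dict with "camera_matrix" (3x3 intrinsics, pixels), "R" (3x3) and "t" (3): a world point X has camera coordinates R X + t. Camera axes: x right, y down, z forward; pixel columns grow to the right and rows downward; lengths in mm; the calibration is good to about 2 mm. A picture is of the moment at which its call begins: read the wrist's pose just before it. camera_model takes no time and is no camera call; for the wrist camera it gives the pose at the moment of the call.
- bot.close_job(): hands the job in; it is judged then, once.
The state is a dict: "time": time; "joint_positions": joint angles; "dq": joint speeds; "tau": joint torques, N m; "tool_pos": TCP position; "tcp_rot": TCP orientation; "contact_force": force on the tool from outside, world axes, zero at the start; "moment": the same for the moment, N m; "grip_width": finger opening in mm; "finger_force": force on a finger pad.
Only numpy, scipy, OpenCV 4.12 (cv2) and the standard library are available. Lean on these libraries where they do the work, as an engineer would, in place of code of your own. Each camera call takes 0.05 s, during which the arm holds its last target. There are 200 camera calls.

### The job

The last tub, the large one, is still in the sloping rack: take it out and stand it in one of the two trays on the portion balance, and move tubs between the trays until both trays sit level. All five closed tubs must end up standing upright on the tray floors, not stacked; set them down gently and leave the other things on the counter where they are.

Things in the scene. Friction and masses are not known exactly. Their poses are not given: they have to be found in the camera images.
- large_mid (a point): Centre (half-way up, on the axis) of a large closed tub, a white cylinder with a grey lid, 62 mm across, 66 mm tall, 240 g to within 3 percent; its z axis points out of the lid; at the start it stands on the sloping rack, leaning 0.56 rad (32 degrees) from vertical, with its lid towards the balance
- medium_a_mid (a point): Centre (half-way up, on the axis) of a medium closed tub, a white cylinder with a grey lid, 50 mm across, 50 mm tall, 120 g to within 3 percent; its z axis points out of the lid; at the start it stands in one of the two trays of the balance, towards the near or the far end
- medium_b_mid (a point): Centre (half-way up, on the axis) of a medium closed tub, a white cylinder with a grey lid, 50 mm across, 50 mm tall, 120 g to within 3 percent; its z axis points out of the lid; at the start it stands in one of the two trays of the balance, towards the near or the far end
- small_a_mid (a point): Centre (half-way up, on the axis) of a small closed tub, a white cylinder with a grey lid, 40 mm across, 40 mm tall, 60 g to within 3 percent; its z axis points out of the lid; at the start it stands in one of the two trays of the balance, towards the near or the far end
- small_b_mid (a point): Centre (half-way up, on the axis) of a small closed tub, a white cylinder with a grey lid, 40 mm across, 40 mm tall, 60 g to within 3 percent; its z axis points out of the lid; at the start it stands in one of the two trays of the balance, towards the near or the far end
- tray_left: The left (+y side) black open tray on the balance, fixed to its pan, moves only up and down: 235 mm (its x) x 175 mm (its y), 32 mm high outside, walls and floor 4 mm; origin under its centre, so its floor is 4 mm above the origin; 72 mm above the table when level, 63 to 81 mm from stop to stop. Tubs start in a row along x, 75 mm either side of its centre (within 5 mm) and within 12 mm of the mid-line; the middle is free
- tray_right: The right (-y side) black open tray on the balance, fixed to its pan, moves only up and down: 235 mm (its x) x 175 mm (its y), 32 mm high outside, walls and floor 4 mm; origin under its centre, so its floor is 4 mm above the origin; 72 mm above the table when level, 63 to 81 mm from stop to stop. Tubs start in a row along x, 75 mm either side of its centre (within 5 mm) and within 12 mm of the mid-line; the middle is free
- balance: White base of the balance, 340 mm along y, fixed; origin on the table under its centre, y from the right to the left tray. The pans are coupled: one rises as the other sinks, wherever on its tray a load stands. A soft spring centres them: 110 g of difference or more drives them to the stops or nearly, equal loads leave them within 2.5 mm of level; they settle in about a second
- rack_seat (a point): Point on the sloping shelf of the fixed dark steel rack, under the large tub's seat (the tub stands within 25 mm to either side along y); x level, from the rack's open front (which faces the balance side) to its back, y level along the shelf, z up. The shelf rises 0.56 rad (32 degrees) towards the back, is 200 mm wide, open at both sides, with a lip 24 mm tall on its low front edge, that the tub rests on
- rack_hood (a point): Middle of the front edge of the rack's hood, a 200 mm wide plate parallel to the shelf and 102 mm off it, over the back part of the shelf. It is in the way straight above the tub: take the tub tilted, along its own axis, 74 mm in front of this edge along the slope. Axes as rack_seat
- pepper_jar: glass pepper jar, 44 mm across, 85 mm tall, origin under its centre; a bystander
- oil_bottle: clear plastic oil bottle, 54 mm across, 170 mm tall, origin under its centre; a bystander
- spoon: steel serving spoon lying on the table, 220 mm long along its x; a bystander
- rice_cup: steel measuring cup, 72 mm across, 70 mm tall, origin under its centre; a bystander
- lid_stack: loose stack of grey tray lids, 100 x 75 x 20 mm, origin under its centre; a bystander
Not all that is in view belongs to the job. Leave any orange look-alike of the part that bears large_mid alone. Leave any green look-alike of the part that bears medium_a_mid alone.

How it is judged (in metres and radians):
At the end, for the whole second after the job is handed in: All five tubs stand upright (within 0.12 rad) on the floor of the left or right tray of the balance, none stacked or on a wall, and both trays are at rest within 4 mm of their level height (((x of medium_a_mid in the frame of tray_left between -0.105 and 0.105 m and y of medium_a_mid in the frame of tray_left between -0.08 and 0.08 m and z of medium_a_mid in the frame of tray_left between 0.023 and 0.035 m) or (x of medium_a_mid in the frame of tray_right between -0.105 and 0.105 m and y of medium_a_mid in the frame of tray_right between -0.08 and 0.08 m and z of medium_a_mid in the frame of tray_right between 0.023 and 0.035 m)) and angle between each of medium_a_mid, medium_b_mid, small_a_mid, small_b_mid, large_mid's own z axis and vertical below 0.12 rad and ((x of medium_b_mid in the frame of tray_left between -0.105 and 0.105 m and y of medium_b_mid in the frame of tray_left between -0.08 and 0.08 m and z of medium_b_mid in the frame of tray_left between 0.023 and 0.035 m) or (x of medium_b_mid in the frame of tray_right between -0.105 and 0.105 m and y of medium_b_mid in the frame of tray_right between -0.08 and 0.08 m and z of medium_b_mid in the frame of tray_right between 0.023 and 0.035 m)) and ((x of small_a_mid in the frame of tray_left between -0.105 and 0.105 m and y of small_a_mid in the frame of tray_left between -0.08 and 0.08 m and z of small_a_mid in the frame of tray_left between 0.018 and 0.03 m) or (x of small_a_mid in the frame of tray_right between -0.105 and 0.105 m and y of small_a_mid in the frame of tray_right between -0.08 and 0.08 m and z of small_a_mid in the frame of tray_right between 0.018 and 0.03 m)) and ((x of small_b_mid in the frame of tray_left between -0.105 and 0.105 m and y of small_b_mid in the frame of tray_left between -0.08 and 0.08 m and z of small_b_mid in the frame of tray_left between 0.018 and 0.03 m) or (x of small_b_mid in the frame of tray_right between -0.105 and 0.105 m and y of small_b_mid in the frame of tray_right between -0.08 and 0.08 m and z of small_b_mid in the frame of tray_right between 0.018 and 0.03 m)) and ((x of large_mid in the frame of tray_left between -0.105 and 0.105 m and y of large_mid in the frame of tray_left between -0.08 and 0.08 m and z of large_mid in the frame of tray_left between 0.031 and 0.043 m) or (x of large_mid in the frame of tray_right between -0.105 and 0.105 m and y of large_mid in the frame of tray_right between -0.08 and 0.08 m and z of large_mid in the frame of tray_right between 0.031 and 0.043 m)) and height (world z) of tray_left between 0.068 and 0.076 m and linear speed of each of tray_left, tray_right below 0.01 m/s and height (world z) of tray_right between 0.068 and 0.076 m); the robot touches nothing.
It fails at once if a bystander (jar, bottle, spoon, cup, lid stack) is shifted by more than 40 mm (distance of any of pepper_jar, oil_bottle, spoon, rice_cup, lid_stack from where it was at the start of the episode above 0.04 m).
It fails at once if a tub strikes or is pressed into a tray with more than 40 N (contact force between any of medium_a, medium_b, small_a, small_b, large and tray_left above 40 N or contact force between any of medium_a, medium_b, small_a, small_b, large and tray_right above 40 N).
It also fails if it takes over 56 s, if anything falls off the work surface, if the arm or the gripper's body presses on something with over 40 N, if the wrist force passes 120 N, or if a joint passes its speed limit or range.

## Working session

There is one attempt and no reset: what is moved stays moved. The work goes in short steps, Python scripts to look and compute and a tool call to move; the robot and the scene stay as the last step left them, time stands still between calls to the robot, and variables do not carry over. Pictures are saved under pics/ and viewed, at most 10 in all, crops included, and the job is handed in when it is done.

Besides the shell and the picture viewer there is one more tool, called after ">>>" as name([rows], argument=value, ...), one row to a line, values as JSON. carry_out: Moves the arm, as the interface text tells. Its arguments: {"type":"object","properties":{"plan":{"type":"array"},"gripper":{"type":"number"}},"required":["plan"]}

```bash
mkdir -p pics; cat > h.py <<'E'
import numpy as np, cv2
from plant import bot
def snap(cam,name):
    m=bot.camera_model(cam); im=bot.capture(cam)
    cv2.imwrite(f'pics/{name}.png',im[...,::-1]); return im,m
def ray(m,px):
    K,R,t=[np.array(m[k],float) for k in('camera_matrix','R','t')]
    return -R.T@t, R.T@np.linalg.solve(K,[px[0],px[1],1.])
def onz(m,px,z):
    o,d=ray(m,px); return o+d*(z-o[2])/d[2]
def proj(m,X):
    K,R,t=[np.array(m[k],float) for k in('camera_matrix','R','t')]
    p=K@(R@np.array(X,float)+t); return p[:2]/p[2]
def two(m1,p1,m2,p2):
    o1,d1=ray(m1,p1);o2,d2=ray(m2,p2);d1/=np.linalg.norm(d1);d2/=np.linalg.norm(d2)
    s=np.linalg.lstsq(np.stack([d1,-d2],1),o2-o1,rcond=None)[0]
    a,b=o1+s[0]*d1,o2+s[1]*d2; return (a+b)/2,np.linalg.norm(a-b)
E
python3 - <<'E'
from h import *
print(bot.grip_point_offset, bot.get_obs())
for c in('scene','top'):
    im,m=snap(c,c+'0'); print(c,-np.array(m['R']).T@m['t'],np.array(m['R']).round(2).tolist(),m['camera_matrix'])
E
```

```text
18.8 {'time': 0.0, 'joint_positions': array([ 1.08099871e+00,  3.42748202e-01,  1.52499397e+00, -2.64591754e-05,
        1.27536940e+00, -1.45987267e-01]), 'dq': array([ 6.03631936e-05, -2.67958575e-03,  6.21329123e-04,  4.70744789e-04,
        6.20573802e-04, -8.25647116e-04]), 'tau': array([-2.57998554e-04, -4.31251216e+01, -2.44212878e+01,  7.19343591e-02,
        5.59485366e-02, -1.47215346e-04]), 'tool_pos': array([176.76097167, 493.93585242, 226.03976799]), 'tcp_rot': array([-3.14008621e+00, -1.95924173e-04,  2.79778988e+00]), 'contact_force': array([ 0.10098858,  0.49255475, -0.03058546]), 'moment': array([-0.01045694, -0.04090736, -0.01904383]), 'finger_force': 0.0, 'grip_width': 91.68445142661805}
scene [ 1183.53545147 -1066.70428025  1004.97017463] [[0.85, 0.53, 0.02], [0.33, -0.5, -0.8], [-0.42, 0.69, -0.59]] [[507.84905787   0.         326.38171477]
 [  0.         507.84905787 200.87218758]
 [  0.           0.           1.        ]]
top [ 281.36251763  -32.78301825 1381.84949409] [[-0.03, -1.0, -0.0], [-0.98, 0.03, -0.21], [0.21, -0.0, -0.98]] [[438.05676295   0.         320.13880421]
 [  0.         438.05676295 197.08622498]
 [  0.           0.           1.        ]]
```

View pics/scene0.png

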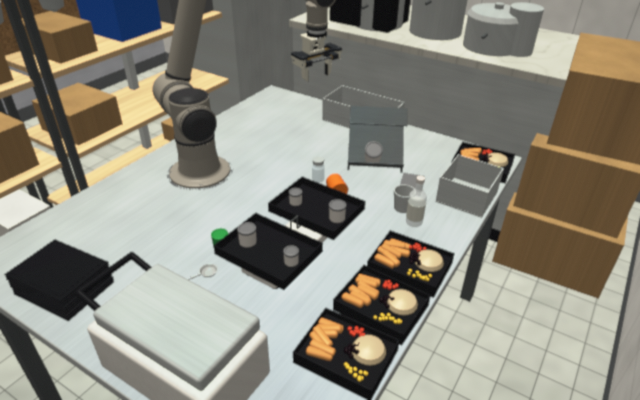

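View pics/top0.png

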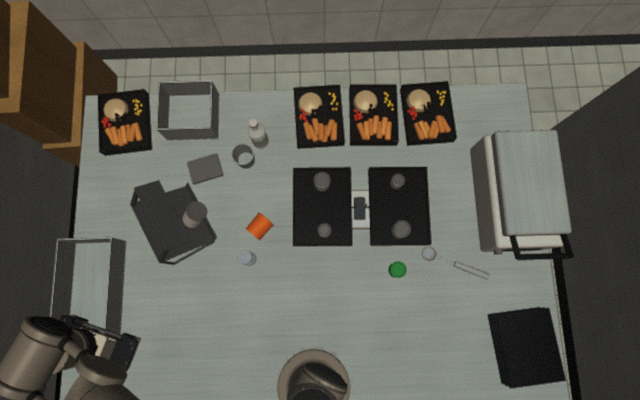

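The scene and top views show the four tubs in the trays: top (322,181) and (324,230) on the left, (398,181) and (401,229) on the right. The rack holds the grey-lidded tub at top (195,212). Candidates for the large tub are that one and the orange look-alike at (260,226). The green look-alike at (398,269) resembles a medium tub. By the description I choose the tub on the rack, and I'll check it in a close crop.

```bash
python3 - <<'E'
from h import *
a=cv2.imread('pics/top0.png');b=cv2.imread('pics/scene0.png')
A=cv2.resize(a[170:270,125:225],(400,400),interpolation=cv2.INTER_CUBIC)
B=cv2.resize(b[90:190,330:430],(400,400),interpolation=cv2.INTER_CUBIC)
cv2.imwrite('pics/crop1.png',np.hstack([A,B]))
m=bot.camera_model('top'); 
g=a.astype(int).max(2)
for n,(x0,x1) in dict(left=(295,350),right=(370,429)).items():
    mk=((g[168:246,x0:x1]>55)*255).astype(np.uint8)
    k,l,s,c=cv2.connectedComponentsWithStats(mk)
    for i in range(1,k):
        if s[i,4]>60:
            p=c[i]+[x0,168]; print(n,s[i],p,onz(m,p,105))
for n,cs in dict(left=[(292,168),(351,168),(352,245),(293,246)],right=[(368,167),(428,167),(431,245),(370,246)]).items():
    print(n,[onz(m,p,104).round().tolist() for p in cs])
E
```

```text
left [ 19   4  16  19 249] [321.61044177 180.82329317] [599.09299392 -42.12510296 105.        ]
left [ 23  55  13  15 154] [323.99350649 229.8961039 ] [450.76921802 -44.58554936 105.        ]
right [ 21   6  14  15 162] [397.25308642 180.77777778] [ 592.26094833 -268.93710405  105.        ]
right [ 22  52  19  19 262] [401.14503817 229.04580153] [ 446.41974859 -270.72225194  105.        ]
right [ 0 68 59 10 68] [395.16176471 244.33823529] [ 402.22463809 -250.29048771  105.        ]
left [[642.0, 46.0, 104.0], [637.0, -132.0, 104.0], [404.0, -125.0, 104.0], [406.0, 47.0, 104.0]]
right [[638.0, -184.0, 104.0], [632.0, -365.0, 104.0], [397.0, -355.0, 104.0], [400.0, -177.0, 104.0]]
```

View pics/crop1.png

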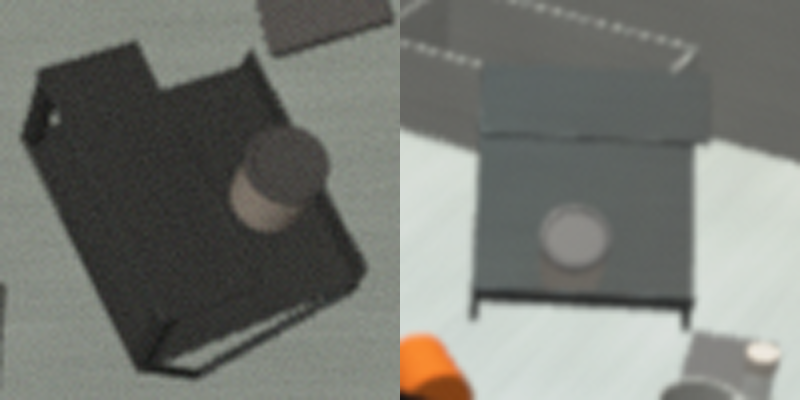

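The left half of the crop shows a white/grey tub on the dark shelf, lid centre at top ≈ (196.7,210.5). The right half gives the lid at scene ≈ (373.8,149.2). It is not orange, so the choice holds. Next I triangulate it and the front lip.

```bash
python3 - <<'E'
from h import *
mt,ms=bot.camera_model('top'),bot.camera_model('scene')
T=lambda x,y:(125+x/4,170+y/4); S=lambda x,y:(330+(x-400)/4,90+y/4)
L,e=two(mt,T(287,163),ms,S(575,237)); print('lid',L,e)
A,e1=two(mt,T(365,265),ms,S(475,292)); B,e2=two(mt,T(250,50),ms,S(695,299))
print('lip',A,e1,B,e2,np.linalg.norm(A-B))
d=(B-A)[:2]; n=np.array([d[1],-d[0]]); n/=np.linalg.norm(n); print('normal',n,np.arctan2(n[1],n[0]))
# axis direction from lid and base: horizontal candidate
for y in np.arctan2(n[1],n[0])*np.array([1.]):
    a=np.array([np.sin(.56)*np.cos(y),np.sin(.56)*np.sin(y),np.cos(.56)])
    for s in(1,-1):
        ax=a*[s,s,1]; print('axis',ax,'base',L-66*ax,proj(mt,L-66*ax),proj(ms,L-66*ax))
E
```

```text
lid [521.75707183 333.58650701  95.77812925] 1.993395354762276
lip [450.50644409 287.33355244  38.66252018] 1.3623552355165425 [622.4320279  379.95326698  42.56446897] 0.6067976999807224 195.32547989762315
normal [ 0.47427607 -0.88037618] -1.07665477467817
axis [ 0.2519289  -0.46764367  0.84725511] base [505.12976431 364.45098945  39.85929192] [191.47822867 219.22700456] [372.26397172 157.72831318]
axis [-0.2519289   0.46764367  0.84725511] base [538.38437935 302.72202456  39.85929192] [211.61604119 208.08316148] [372.43581033 168.18466254]
```

```bash
cat >> h.py <<'E'
from scipy.spatial.transform import Rotation as Ro
AX=np.array([0.252,-0.468,0.847]);AX/=np.linalg.norm(AX); YD=np.array([.880,.474,0]); YD/=np.linalg.norm(YD)
def tiltR(): return np.stack([np.cross(YD,-AX),YD,-AX],1)
def downR(yaw=0): # closing along world y rotated by yaw
    y=np.array([-np.sin(yaw),np.cos(yaw),0]); z=np.array([0,0,-1.]); return np.stack([np.cross(y,z),y,z],1)
def delta(p,R,P=None,Q=None):
    o=bot.get_obs(); P=o['tool_pos'] if P is None else P; Q=Ro.from_euler('xyz',o['tcp_rot']).as_matrix() if Q is None else Q
    r=Ro.from_matrix(R@Q.T).as_rotvec(); t=np.array(p)-P
    print('d',t.round(1),'r',r.round(3),'rows',np.linalg.norm(t)/50,np.linalg.norm(r)/.15)
E
python3 - <<'E'
from h import *
B=np.array([505.1,364.5,39.9])
print(B+136*AX); delta(B+136*AX,tiltR())
E
```

```text
[539.37307962 300.84999499 155.09562872]
d [ 362.6 -193.1  -71. ] r [ 0.375  0.433 -0.714] rows 8.338335361850529 6.1008533481258596
```

>>> carry_out([
  {"tz": 45},
  {"tz": 45},
  {"tx": 36.3,"ty": -19.3,"rx": 0.0375,"ry": 0.0433,"rz": -0.0714},
  {"tx": 36.3,"ty": -19.3,"rx": 0.0375,"ry": 0.0433,"rz": -0.0714},
  {"tx": 36.3,"ty": -19.3,"rx": 0.0375,"ry": 0.0433,"rz": -0.0714},
  {"tx": 36.3,"ty": -19.3,"rx": 0.0375,"ry": 0.0433,"rz": -0.0714},
  {"tx": 36.3,"ty": -19.3,"rx": 0.0375,"ry": 0.0433,"rz": -0.0714},
  {"tx": 36.3,"ty": -19.3,"tz": -25,"rx": 0.0375,"ry": 0.0433,"rz": -0.0714},
  {"tx": 36.3,"ty": -19.3,"tz": -25,"rx": 0.0375,"ry": 0.0433,"rz": -0.0714},
  {"tx": 36.3,"ty": -19.3,"tz": -25,"rx": 0.0375,"ry": 0.0433,"rz": -0.0714},
  {"tx": 36.3,"ty": -19.3,"tz": -25,"rx": 0.0375,"ry": 0.0433,"rz": -0.0714},
  {"tx": 36.3,"ty": -19.3,"tz": -25,"rx": 0.0375,"ry": 0.0433,"rz": -0.0714},
], gripper=0)

```text
invalid input at $.plan[0]: expected keys tx, ty, tz, rx, ry, rz
```

```bash
python3 - <<'E'
from h import *
im,m=snap('wrist','w1'); B=np.array([505.1,364.5,39.9])
print('lid pred',proj(m,B+66*AX)); delta(B+136*AX,tiltR()); print(np.array(m['R']).round(2), -np.array(m['R']).T@m['t'],bot.get_obs()['tool_pos'])
E
```

```text
lid pred [294.7724988  470.10361745]
d [ 362.6 -193.2  -71.1] r [ 0.374  0.434 -0.714] rows 8.338851215800062 6.100548734851267
[[ 0.34  0.94 -0.  ]
 [ 0.9  -0.32  0.3 ]
 [ 0.28 -0.1  -0.95]] [102.42904683 520.51456581 384.84374388] [176.79335116 494.03398932 226.20810189]
```

View pics/w1.png

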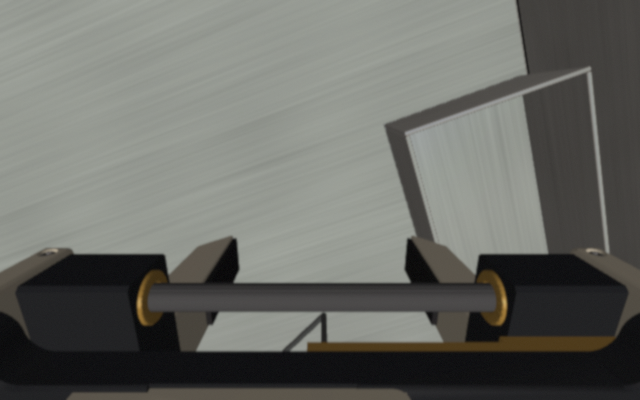

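The plan was refused because every row needs all six keys. This wrist view, from the start pose, shows only the empty bin at (500,150) and the fingers at (210,270) and (430,270). I'll resend the plan.

>>> carry_out([
  {"tx": 0,"ty": 0,"tz": 45,"rx": 0,"ry": 0,"rz": 0},
  {"tx": 0,"ty": 0,"tz": 45,"rx": 0,"ry": 0,"rz": 0},
  {"tx": 36.3,"ty": -19.3,"tz": 0,"rx": 0.0375,"ry": 0.0433,"rz": -0.0714},
  {"tx": 36.3,"ty": -19.3,"tz": 0,"rx": 0.0375,"ry": 0.0433,"rz": -0.0714},
  {"tx": 36.3,"ty": -19.3,"tz": 0,"rx": 0.0375,"ry": 0.0433,"rz": -0.0714},
  {"tx": 36.3,"ty": -19.3,"tz": 0,"rx": 0.0375,"ry": 0.0433,"rz": -0.0714},
  {"tx": 36.3,"ty": -19.3,"tz": 0,"rx": 0.0375,"ry": 0.0433,"rz": -0.0714},
  {"tx": 36.3,"ty": -19.3,"tz": -25,"rx": 0.0375,"ry": 0.0433,"rz": -0.0714},
  {"tx": 36.3,"ty": -19.3,"tz": -25,"rx": 0.0375,"ry": 0.0433,"rz": -0.0714},
  {"tx": 36.3,"ty": -19.3,"tz": -25,"rx": 0.0375,"ry": 0.0433,"rz": -0.0714},
  {"tx": 36.3,"ty": -19.3,"tz": -25,"rx": 0.0375,"ry": 0.0433,"rz": -0.0714},
  {"tx": 36.3,"ty": -19.3,"tz": -25,"rx": 0.0375,"ry": 0.0433,"rz": -0.0714},
], gripper=0)

```text
time: 1.35
tool_pos: [541.4, 300.1, 190.5]
tcp_rot: [3.14, -0.563, 2.061]
contact_force: [0.3, 1.7, 0.2]
grip_width: 91.6
finger_force: 0.0
```

```bash
python3 - <<'E'
from h import *
im,m=snap('wrist','w2'); B=np.array([505.1,364.5,39.9])
print('lid pred',proj(m,B+66*AX),proj(m,B)); delta(B+136*AX,tiltR()); print(bot.get_obs()['tool_pos'],bot.get_obs()['joint_positions'])
E
```

```text
lid pred [318.28560219 217.2285987 ] [318.62843124 195.6534961 ]
d [ -5.8   5.9 -27.6] r [ 0.001 -0.009  0.015] rows 0.5755591813354366 0.11687840394805286
[545.14496807 294.91815841 182.65773217] [ 0.10850708  0.63384198  1.30318946  0.5227723   1.45491279 -0.49677118]
```

View pics/w2.png

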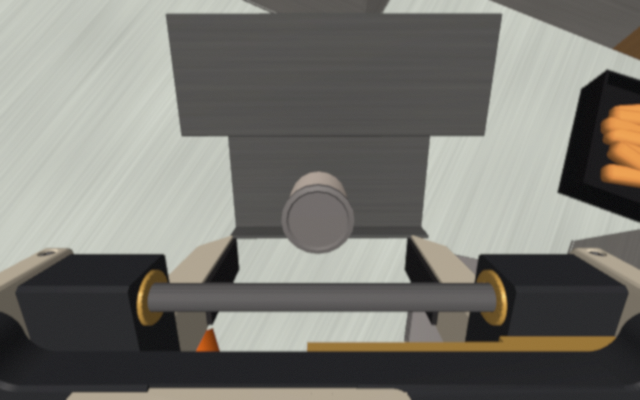

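The wrist view shows the lid at (318,217), as predicted (318.3,217.2), and the hood's front edge at row 135 is level, so position and yaw are good. I descend along the tub axis.

>>> carry_out([
  {"tx": -0.5,"ty": -0.5,"tz": -36.6,"rx": 0,"ry": 0,"rz": 0},
  {"tx": 0,"ty": 0,"tz": 0,"rx": 0,"ry": 0,"rz": 0},
  {"tx": 0,"ty": 0,"tz": 0,"rx": 0,"ry": 0,"rz": 0},
  {"tx": -5.5,"ty": 10.3,"tz": -18.6,"rx": 0,"ry": 0,"rz": 0},
  {"tx": -5.5,"ty": 10.3,"tz": -18.6,"rx": 0,"ry": 0,"rz": 0},
  {"tx": -5.5,"ty": 10.3,"tz": -18.6,"rx": 0,"ry": 0,"rz": 0},
  {"tx": -5.5,"ty": 10.3,"tz": -18.6,"rx": 0,"ry": 0,"rz": 0},
  {"tx": -5.5,"ty": 10.3,"tz": -18.6,"rx": 0,"ry": 0,"rz": 0},
  {"tx": 0,"ty": 0,"tz": 0,"rx": 0,"ry": 0,"rz": 0},
  {"tx": 0,"ty": 0,"tz": 0,"rx": 0,"ry": 0,"rz": 0},
  {"tx": 0,"ty": 0,"tz": 0,"rx": 0,"ry": 0,"rz": 0},
])

```text
time: 2.5
tool_pos: [513.2, 352.5, 64.3]
tcp_rot: [3.135, -0.559, 2.067]
contact_force: [0.0, -0.5, -0.2]
grip_width: 91.7
finger_force: 0.0
```

>>> carry_out([
  {"tx": 0,"ty": 0,"tz": 0,"rx": 0,"ry": 0,"rz": 0},
  {"tx": 0,"ty": 0,"tz": 0,"rx": 0,"ry": 0,"rz": 0},
  {"tx": 0,"ty": 0,"tz": 0,"rx": 0,"ry": 0,"rz": 0},
  {"tx": 0,"ty": 0,"tz": 0,"rx": 0,"ry": 0,"rz": 0},
  {"tx": 0,"ty": 0,"tz": 0,"rx": 0,"ry": 0,"rz": 0},
  {"tx": 0,"ty": 0,"tz": 0,"rx": 0,"ry": 0,"rz": 0},
], gripper=1)

```text
time: 3.1
tool_pos: [511.8, 352.2, 62.2]
tcp_rot: [3.14, -0.56, 2.065]
contact_force: [-1.8, -2.1, 2.5]
grip_width: 61.6
finger_force: 30.0
```

>>> carry_out([
  {"tx": 2.5,"ty": -4.7,"tz": 8.5,"rx": 0,"ry": 0,"rz": 0},
  {"tx": 7,"ty": -13,"tz": 23.5,"rx": 0,"ry": 0,"rz": 0},
  {"tx": 9,"ty": -16.7,"tz": 30.3,"rx": 0,"ry": 0,"rz": 0},
  {"tx": 9,"ty": -16.7,"tz": 30.3,"rx": 0,"ry": 0,"rz": 0},
  {"tx": 0,"ty": -20,"tz": 30,"rx": 0,"ry": 0,"rz": 0},
])

```text
time: 3.6
tool_pos: [540.5, 280.2, 185.9]
tcp_rot: [3.139, -0.559, 2.065]
contact_force: [0.8, 0.2, -2.6]
grip_width: 61.2
finger_force: 30.0
```

```bash
python3 - <<'E'
from h import *
delta([521,-43,165],downR(-.02),np.array([511.7,352.8,61.9])+[27.5,-71.1,122.6],tiltR()); print({k:bot.get_obs()[k] for k in('tool_pos','contact_force','grip_width','joint_positions')})
E
```

```text
d [ -18.2 -324.7  -19.5] r [-0.306 -0.501  1.028] rows 6.515875382479319 7.890439113124045
{'tool_pos': array([540.45521075, 280.19119365, 185.94711645]), 'contact_force': array([ 0.76904486,  0.20002008, -2.56476751]), 'grip_width': 61.18576906760989, 'joint_positions': array([ 0.08770288,  0.61444602,  1.32728225,  0.51404599,  1.45617675,
       -0.53265206])}
```

>>> carry_out([
  {"tx": -1.8,"ty": -32.5,"tz": -2,"rx": -0.0306,"ry": -0.0501,"rz": 0.1028},
  {"tx": -1.8,"ty": -32.5,"tz": -2,"rx": -0.0306,"ry": -0.0501,"rz": 0.1028},
  {"tx": -1.8,"ty": -32.5,"tz": -2,"rx": -0.0306,"ry": -0.0501,"rz": 0.1028},
  {"tx": -1.8,"ty": -32.5,"tz": -2,"rx": -0.0306,"ry": -0.0501,"rz": 0.1028},
  {"tx": -1.8,"ty": -32.5,"tz": -2,"rx": -0.0306,"ry": -0.0501,"rz": 0.1028},
  {"tx": -1.8,"ty": -32.5,"tz": -2,"rx": -0.0306,"ry": -0.0501,"rz": 0.1028},
  {"tx": -1.8,"ty": -32.5,"tz": -2,"rx": -0.0306,"ry": -0.0501,"rz": 0.1028},
  {"tx": -1.8,"ty": -32.5,"tz": -2,"rx": -0.0306,"ry": -0.0501,"rz": 0.1028},
  {"tx": -1.8,"ty": -32.5,"tz": -2,"rx": -0.0306,"ry": -0.0501,"rz": 0.1028},
  {"tx": -1.8,"ty": -32.5,"tz": -2,"rx": -0.0306,"ry": -0.0501,"rz": 0.1028},
  {"tx": 0,"ty": 0,"tz": 0,"rx": 0,"ry": 0,"rz": 0},
  {"tx": 0,"ty": 0,"tz": 0,"rx": 0,"ry": 0,"rz": 0},
])

```text
time: 4.8
tool_pos: [521.2, -44.2, 165.1]
tcp_rot: [3.139, 0.0, 3.119]
contact_force: [0.0, 1.2, -2.6]
grip_width: 61.5
finger_force: 30.0
```

```bash
python3 - <<'E'
from h import *
a,m=snap('wrist','w3');b,_=snap('top','t3'); 
cv2.imwrite('pics/c3.png',np.hstack([cv2.resize(a[...,::-1],(480,300)),cv2.resize(b[150:260,280:390][...,::-1],(300,300))]))
delta([521,-43,165],downR(-.02))
for n,X in dict(med=(599,-42,126),small=(451,-44.6,116)).items(): print(n,proj(m,X)*.75)
E
```

```text
d [-0.7  0.3  0.1] r [-0.003  0.     0.001] rows 0.015202962402594779 0.019480394466825764
med [245.72328035 241.31443172]
small [239.4549467   85.93616202]
```

View pics/c3.png

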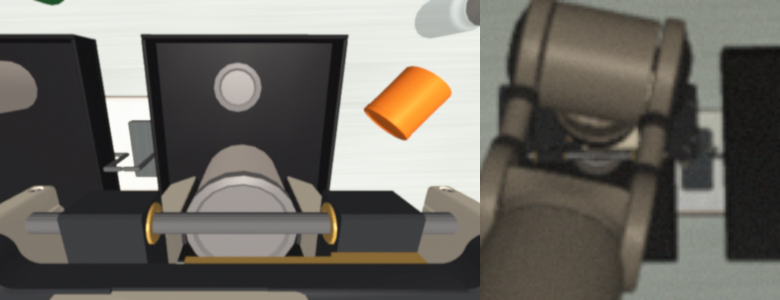

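The wrist view shows the tub held upright between the fingers. The small tub is at (238,87), against (239,86) predicted, and the middle slot is free. I lower the tub.

>>> carry_out([
  {"tx": -0.3,"ty": 0,"tz": -20,"rx": 0,"ry": 0,"rz": 0},
  {"tx": 0,"ty": 0,"tz": -20,"rx": 0,"ry": 0,"rz": 0},
  {"tx": 0,"ty": 0,"tz": -12,"rx": 0,"ry": 0,"rz": 0},
  {"tx": 0,"ty": 0,"tz": -4,"rx": 0,"ry": 0,"rz": 0},
  {"tx": 0,"ty": 0,"tz": -4,"rx": 0,"ry": 0,"rz": 0},
  {"tx": 0,"ty": 0,"tz": -4,"rx": 0,"ry": 0,"rz": 0},
  {"tx": 0,"ty": 0,"tz": -4,"rx": 0,"ry": 0,"rz": 0},
  {"tx": 0,"ty": 0,"tz": 0,"rx": 0,"ry": 0,"rz": 0},
  {"tx": 0,"ty": 0,"tz": 0,"rx": 0,"ry": 0,"rz": 0},
])

```text
time: 5.8
tool_pos: [521.3, -43.8, 97.0]
tcp_rot: [3.14, 0.001, 3.122]
contact_force: [0.6, 1.6, -2.6]
grip_width: 61.6
finger_force: 30.0
```

>>> carry_out([
  {"tx": 0,"ty": 0,"tz": -2,"rx": 0,"ry": 0,"rz": 0},
  {"tx": 0,"ty": 0,"tz": -2,"rx": 0,"ry": 0,"rz": 0},
  {"tx": 0,"ty": 0,"tz": 0,"rx": 0,"ry": 0,"rz": 0},
])

```text
time: 6.1
tool_pos: [521.0, -43.8, 92.5]
tcp_rot: [3.139, -0.0, 3.122]
contact_force: [0.3, -0.4, -2.7]
grip_width: 61.9
finger_force: 30.0
```

>>> carry_out([
  {"tx": 0,"ty": 0,"tz": -2,"rx": 0,"ry": 0,"rz": 0},
  {"tx": 0,"ty": 0,"tz": -2,"rx": 0,"ry": 0,"rz": 0},
  {"tx": 0,"ty": 0,"tz": 0,"rx": 0,"ry": 0,"rz": 0},
])

```text
time: 6.4
tool_pos: [521.0, -43.8, 88.4]
tcp_rot: [3.139, -0.0, 3.122]
contact_force: [0.0, 0.4, -1.3]
grip_width: 61.6
finger_force: 30.0
```

```bash
python3 - <<'E'
from h import *
a,m=snap('wrist','w4');b,ms=snap('scene','s4'); 
cv2.imwrite('pics/c4.png',np.hstack([cv2.resize(a[...,::-1],(400,250)),cv2.resize(b[170:295,200:400][...,::-1],(400,250))]))
E
```

```text
(no output)
```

View pics/c4.png

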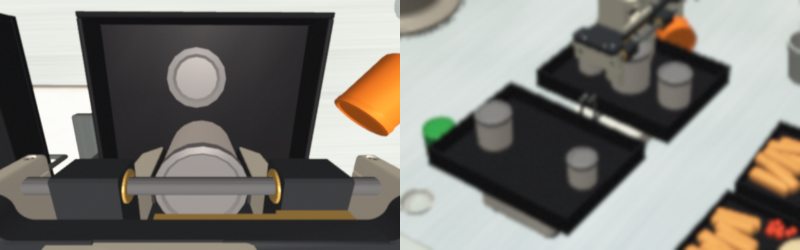

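The picture shows the large tub in the left tray, apparently touching the floor, and the force is beginning to drop. I keep lowering slowly.

>>> carry_out([
  {"tx": 0,"ty": 0,"tz": -2,"rx": 0,"ry": 0,"rz": 0},
  {"tx": 0,"ty": 0,"tz": -2,"rx": 0,"ry": 0,"rz": 0},
  {"tx": 0,"ty": 0,"tz": 0,"rx": 0,"ry": 0,"rz": 0},
])

```text
time: 6.8
tool_pos: [521.4, -43.8, 86.2]
tcp_rot: [3.14, 0.002, 3.122]
contact_force: [-4.4, 1.0, 11.1]
grip_width: 61.4
finger_force: 30.0
```

>>> carry_out([
  {"tx": 0,"ty": 0,"tz": 1.5,"rx": 0,"ry": 0,"rz": 0},
  {"tx": 0,"ty": 0,"tz": 0,"rx": 0,"ry": 0,"rz": 0},
])

```text
time: 7.0
tool_pos: [521.3, -43.8, 86.4]
tcp_rot: [3.14, 0.001, 3.122]
contact_force: [-0.1, -0.6, -1.3]
grip_width: 61.7
finger_force: 30.0
```

>>> carry_out([
  {"tx": 0,"ty": 0,"tz": 0,"rx": 0,"ry": 0,"rz": 0},
  {"tx": 0,"ty": 0,"tz": 0,"rx": 0,"ry": 0,"rz": 0},
  {"tx": 0,"ty": 0,"tz": 0,"rx": 0,"ry": 0,"rz": 0},
  {"tx": 0,"ty": 0,"tz": 0,"rx": 0,"ry": 0,"rz": 0},
  {"tx": 0,"ty": 0,"tz": 0,"rx": 0,"ry": 0,"rz": 0},
  {"tx": 0,"ty": 0,"tz": 20,"rx": 0,"ry": 0,"rz": 0},
  {"tx": 0,"ty": 0,"tz": 35,"rx": 0,"ry": 0,"rz": 0},
  {"tx": 10,"ty": 0,"tz": 35,"rx": 0,"ry": 0,"rz": 0},
  {"tx": 34,"ty": 0,"tz": 0,"rx": 0,"ry": 0,"rz": 0},
  {"tx": 34,"ty": 0,"tz": 0,"rx": 0,"ry": 0,"rz": 0},
  {"tx": 0,"ty": 0,"tz": 0,"rx": 0,"ry": 0,"rz": 0},
  {"tx": 0,"ty": 0,"tz": 0,"rx": 0,"ry": 0,"rz": 0},
], gripper=0)

```text
time: 8.2
tool_pos: [598.7, -43.7, 175.4]
tcp_rot: [3.139, -0.001, 3.122]
contact_force: [-1.3, -0.0, -0.2]
grip_width: 91.9
finger_force: 0.0
```

```bash
python3 - <<'E'
from h import *
a,m=snap('wrist','w5')
cv2.imwrite('pics/c5.png',a[...,::-1])
delta([599,-42.5,89],downR(-.02))
for n,X in dict(med=(599,-42,117),large=(521,-43,133),small=(451,-44.6,107)).items(): print(n,proj(m,X))
E
```

```text
d [  0.8   1.2 -86.6] r [-0.002 -0.002 -0.   ] rows 1.7315534920804752 0.019154307969538358
med [324.61083912 214.58593296]
large [321.17493559 102.40147411]
small [316.33586241 -16.25469603]
```

View pics/c5.png

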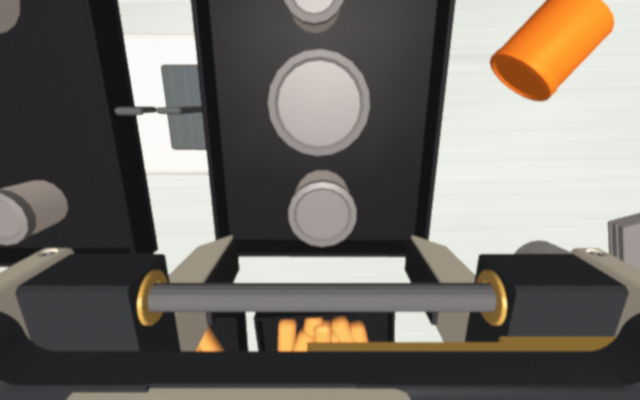

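The wrist view shows the large tub standing at (319,102) and the medium one at (322,214), both within about 2 mm of prediction. I grasp the medium tub now.

>>> carry_out([
  {"tx": 0,"ty": -0.3,"tz": -25,"rx": 0,"ry": 0,"rz": 0},
  {"tx": 0,"ty": 0,"tz": -30,"rx": 0,"ry": 0,"rz": 0},
  {"tx": 0,"ty": 0,"tz": -25,"rx": 0,"ry": 0,"rz": 0},
  {"tx": 0,"ty": 0,"tz": -14,"rx": 0,"ry": 0,"rz": 0},
  {"tx": 0,"ty": 0,"tz": 0,"rx": 0,"ry": 0,"rz": 0},
  {"tx": 0,"ty": 0,"tz": 0,"rx": 0,"ry": 0,"rz": 0},
])

```text
time: 8.85
tool_pos: [598.7, -44.2, 82.8]
tcp_rot: [3.139, 0.0, 3.121]
contact_force: [-0.1, 0.3, 0.7]
grip_width: 91.9
finger_force: 0.0
```

>>> carry_out([
  {"tx": 0,"ty": 0,"tz": 0,"rx": 0,"ry": 0,"rz": 0},
  {"tx": 0,"ty": 0,"tz": 0,"rx": 0,"ry": 0,"rz": 0},
  {"tx": 0,"ty": 0,"tz": 0,"rx": 0,"ry": 0,"rz": 0},
  {"tx": 0,"ty": 0,"tz": 0,"rx": 0,"ry": 0,"rz": 0},
  {"tx": 0,"ty": 0,"tz": 0,"rx": 0,"ry": 0,"rz": 0},
  {"tx": 0,"ty": 0,"tz": 0,"rx": 0,"ry": 0,"rz": 0},
  {"tx": 0,"ty": 0,"tz": 0,"rx": 0,"ry": 0,"rz": 0},
  {"tx": 0,"ty": 0,"tz": 0,"rx": 0,"ry": 0,"rz": 0},
], gripper=1)

```text
time: 9.65
tool_pos: [599.2, -44.0, 82.3]
tcp_rot: [3.139, 0.0, 3.122]
contact_force: [-1.3, 0.8, 1.5]
grip_width: 49.5
finger_force: 30.0
```

>>> carry_out([
  {"tx": 0,"ty": 0,"tz": 10,"rx": 0,"ry": 0,"rz": 0},
  {"tx": 0,"ty": 0,"tz": 30,"rx": 0,"ry": 0,"rz": 0},
  {"tx": 0,"ty": 0,"tz": 45,"rx": 0,"ry": 0,"rz": 0},
  {"tx": -13,"ty": -38,"tz": 0,"rx": 0,"ry": 0,"rz": 0},
  {"tx": -13,"ty": -38,"tz": 0,"rx": 0,"ry": 0,"rz": 0},
  {"tx": -13,"ty": -38,"tz": 0,"rx": 0,"ry": 0,"rz": 0},
  {"tx": -13,"ty": -38,"tz": 0,"rx": 0,"ry": 0,"rz": 0},
  {"tx": -13,"ty": -38,"tz": 0,"rx": 0,"ry": 0,"rz": 0},
  {"tx": -13,"ty": -36,"tz": 0,"rx": 0,"ry": 0,"rz": 0},
  {"tx": 0,"ty": 0,"tz": 0,"rx": 0,"ry": 0,"rz": 0},
  {"tx": 0,"ty": 0,"tz": 0,"rx": 0,"ry": 0,"rz": 0},
  {"tx": 0,"ty": 0,"tz": 0,"rx": 0,"ry": 0,"rz": 0},
])

```text
time: 10.85
tool_pos: [521.4, -269.3, 167.5]
tcp_rot: [3.139, 0.0, 3.122]
contact_force: [-1.1, -0.6, -1.3]
grip_width: 49.6
finger_force: 30.0
```

```bash
python3 - <<'E'
from h import *
a,m=snap('wrist','w6')
o=bot.get_obs(); print(o['tool_pos'],o['contact_force'])
for n,X in dict(near=(446.4,-270.7,135),held=(521,-270,202)).items(): print(n,proj(m,X))
E
```

```text
[ 521.54001051 -268.97993163  167.43075042] [ 0.1300666   0.23237888 -0.9434672 ]
near [317.64242098 107.39696159]
held [321.5770442  284.83768221]
```

View pics/w6.png

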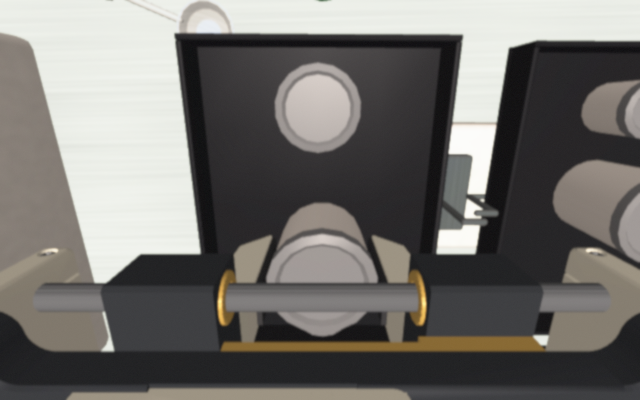

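The medium tub is held over the free middle of the right tray, and its near neighbour is at (318,107) as predicted. I lower it slowly.

>>> carry_out([
  {"tx": 0,"ty": 0,"tz": -25,"rx": 0,"ry": 0,"rz": 0},
  {"tx": 0,"ty": 0,"tz": -25,"rx": 0,"ry": 0,"rz": 0},
  {"tx": 0,"ty": 0,"tz": -10,"rx": 0,"ry": 0,"rz": 0},
  {"tx": 0,"ty": 0,"tz": -3,"rx": 0,"ry": 0,"rz": 0},
  {"tx": 0,"ty": 0,"tz": -3,"rx": 0,"ry": 0,"rz": 0},
  {"tx": 0,"ty": 0,"tz": -3,"rx": 0,"ry": 0,"rz": 0},
  {"tx": 0,"ty": 0,"tz": -3,"rx": 0,"ry": 0,"rz": 0},
  {"tx": 0,"ty": 0,"tz": -2,"rx": 0,"ry": 0,"rz": 0},
  {"tx": 0,"ty": 0,"tz": -2,"rx": 0,"ry": 0,"rz": 0},
  {"tx": 0,"ty": 0,"tz": 0,"rx": 0,"ry": 0,"rz": 0},
  {"tx": 0,"ty": 0,"tz": 0,"rx": 0,"ry": 0,"rz": 0},
])

```text
time: 12.0
tool_pos: [521.1, -270.2, 91.3]
tcp_rot: [3.14, 0.0, 3.122]
contact_force: [0.5, -1.5, 0.2]
grip_width: 49.5
finger_force: 30.0
```

>>> carry_out([
  {"tx": 0,"ty": 0,"tz": 0,"rx": 0,"ry": 0,"rz": 0},
  {"tx": 0,"ty": 0,"tz": 0,"rx": 0,"ry": 0,"rz": 0},
  {"tx": 0,"ty": 0,"tz": 0,"rx": 0,"ry": 0,"rz": 0},
  {"tx": 0,"ty": 0,"tz": 0,"rx": 0,"ry": 0,"rz": 0},
  {"tx": 0,"ty": 0,"tz": 0,"rx": 0,"ry": 0,"rz": 0},
  {"tx": 0,"ty": 0,"tz": 0,"rx": 0,"ry": 0,"rz": 0},
  {"tx": 0,"ty": 0,"tz": 15,"rx": 0,"ry": 0,"rz": 0},
  {"tx": 0,"ty": 0,"tz": 35,"rx": 0,"ry": 0,"rz": 0},
  {"tx": 0,"ty": 0,"tz": 45,"rx": 0,"ry": 0,"rz": 0},
  {"tx": 0,"ty": 0,"tz": 45,"rx": 0,"ry": 0,"rz": 0},
], gripper=0)

```text
time: 13.0
tool_pos: [520.8, -269.8, 232.5]
tcp_rot: [3.139, -0.001, 3.122]
contact_force: [1.1, -0.8, 0.0]
grip_width: 92.1
finger_force: 0.0
```

>>> carry_out([
  {"tx": -40,"ty": 0,"tz": 20,"rx": 0,"ry": 0,"rz": 0},
  {"tx": -40,"ty": 0,"tz": 20,"rx": 0,"ry": 0,"rz": 0},
  {"tx": 0,"ty": -45,"tz": 0,"rx": 0,"ry": 0,"rz": 0},
  {"tx": 0,"ty": -45,"tz": 0,"rx": 0,"ry": 0,"rz": 0},
  {"tx": 0,"ty": -45,"tz": 0,"rx": 0,"ry": 0,"rz": 0},
  {"tx": 0,"ty": -45,"tz": 0,"rx": 0,"ry": 0,"rz": 0},
  {"tx": 0,"ty": -45,"tz": 0,"rx": 0,"ry": 0,"rz": 0},
  {"tx": 0,"ty": 0,"tz": 0,"rx": 0,"ry": 0,"rz": 0},
  {"tx": 0,"ty": 0,"tz": 0,"rx": 0,"ry": 0,"rz": 0},
  {"tx": 0,"ty": 0,"tz": 0,"rx": 0,"ry": 0,"rz": 0},
  {"tx": 0,"ty": 0,"tz": 0,"rx": 0,"ry": 0,"rz": 0},
  {"tx": 0,"ty": 0,"tz": 0,"rx": 0,"ry": 0,"rz": 0},
])

```text
time: 14.2
tool_pos: [441.6, -494.0, 272.1]
tcp_rot: [3.14, 0.001, 3.123]
contact_force: [-0.8, 0.6, -0.0]
grip_width: 91.6
finger_force: 0.0
```

```bash
python3 - <<'E'
from h import *
a,mt=snap('top','t7');b,ms=snap('scene','s7')
b0=cv2.imread('pics/scene0.png')
cv2.imwrite('pics/c7.png',np.vstack([np.hstack([cv2.resize(x[170:295,200:400],(400,250),interpolation=cv2.INTER_CUBIC) for x in(b0,b[...,::-1])]),cv2.resize(a[150:260,270:450][...,::-1],(800,330)) [:,:800]]))
for y in(-42,-270):
  for z in (63,72,81): print(y,z,[proj(ms,(x,y+dy,z+32)).round(1).tolist() for x,dy in((640,-88),(403,-85))])
E
```

```text
-42 63 [[333.5, 232.9], [266.1, 204.3]]
-42 72 [[333.6, 230.4], [265.9, 201.9]]
-42 81 [[333.7, 227.9], [265.7, 199.4]]
-270 63 [[285.5, 282.7], [213.9, 247.1]]
-270 72 [[285.4, 280.1], [213.5, 244.6]]
-270 81 [[285.3, 277.5], [213.1, 242.0]]
```

View pics/c7.png

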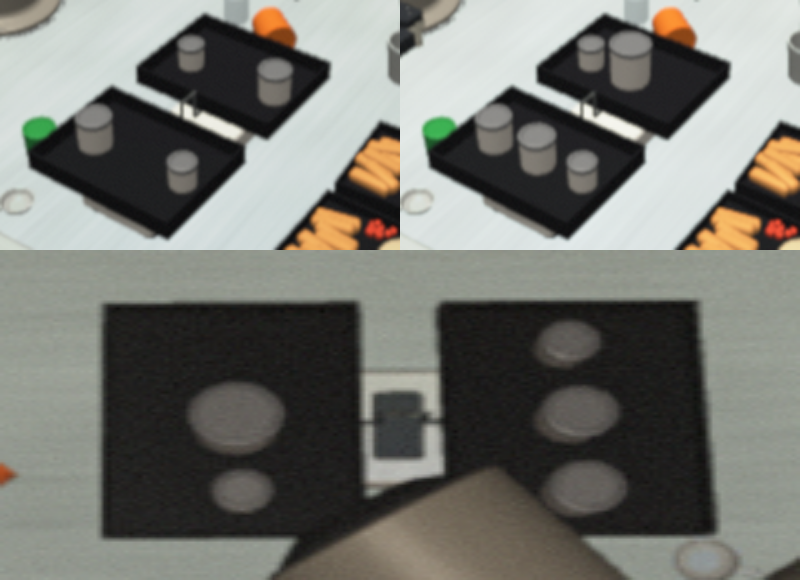

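The picture shows five tubs upright: large and small in the left tray, two mediums and a small in the right. The tray edges sit where they did in the level starting image (left corner (265,137), right corner (167,237)). I hand it in.

```bash
python3 -c "
from h import *
print(bot.close_job())"
```

```text
the job is handed in; nothing more can be done
None
```

The job is handed in: the last pictures showed both trays level and all five tubs upright, with the large and one small tub in the left tray and both mediums and the other small in the right; the judge's verdict was not shown.

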